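# Set spring dividers to a leaned pattern

## Task

Take the tall plywood pattern board with the two long pencil lines out of the rack, stand it on its bottom edge on the bench and lean it back about 20 degrees against the carving block, and let go of it. Then pick up the spring dividers, squeeze their legs until the points are as far apart as the two lines, and finish while still holding them squeezed and steady, clear of the bench, with one point right up to each line (nearly or only lightly touching the board's face). Do not put them down, and leave the other things where they are.

Things in the scene. Friction and masses are not known exactly. Their poses are not given: they have to be found in the camera images.
- pattern_center (a point): Centre of the plywood pattern board, 140 wide, 170 high, 12 thick, about 0.2 kg. Half-way up, mid-thickness: 85 below the top edge, 85 above the bottom edge. Axes: x through the thickness, y along the width, z up the board. Two dark pencil lines run its whole height on both faces and over the top edge, at y = -20 and +20: 40 apart. The faint vase outline between them is only a drawing.
- pattern: The same pattern board, origin at the centre of its bottom edge, same axes. At the start it stands upright in one of the rack's two slots (which one varies); it is the taller board there, its top edge 182 above the bench. Both faces are alike.
- rack: Fixed wooden rack, 160 (x) by 125 (y), 57 high; origin at the centre of its underside. Two slots along its y at x = -40 and x = +40, each 15 wide, 45 deep, floor 12 above the bench. Boards stand in it with their thickness along the rack's x.
- carving_block: Fixed carving blank of three glued boards, 102 x 102, 100 high, on the bench. Origin at the centre of its underside, sides along its x and y. The free working space lies in front of the side that its -x axis points out of.
- dividers_grip (a point): Point to hold the dividers: on the centre line midway between the knurled grips, 7 above the underside, within 10 of the centre of mass. x: along the centre line towards the points; y: towards the left leg; z: up. The tips lie 79 ahead when 40 apart (77 when open), the pivot 70 behind. Over the grips outside to outside: 54 open, 42 when the tips are 40 apart (grips then parallel, 70 long).
- dividers: Steel spring dividers, about 0.15 kg, lying flat at the start, legs 14 high; origin at the pivot, on the underside, same axes. The bow spring reaches 50 behind the pivot. A screw with its nut run back crosses the legs 28 ahead of the pivot and sticks out beyond the right leg. Squeezing at the grips takes about 4.5 N to start and 12.5 N at 40 apart, rising evenly; let go, they spring open.
- point_left (a point): Tip of the left leg of the dividers, 7 above their underside.
- point_right (a point): Tip of the right leg of the dividers, 7 above their underside.
- leg_left (a joint): Angle (rad) each leg is squeezed in from rest: 0 = sprung open, tips 66 apart; 0.087 = tips 40 apart (about 300 mm of gap per rad); 0.16 = stop. Both legs always move alike.
- mallet: Bystander: turned wooden mallet standing on its head, 255 high, head 104 across. Origin: centre of its underside.
- bowl: Bystander: blue bowl of strawberries, 124 across, 75 high. Origin: centre of its underside.
- mug: Bystander: white mug, 76 across, 90 high. Origin: centre of its underside.
- jar: Bystander: glass jar with spoons and brushes, 72 across, 176 high. Origin: centre of its underside.
- stone: Bystander: grey sharpening stone lying flat, 50 x 170 x 25. Origin: centre of its underside.
- gouge: Bystander: gouge with a round wooden handle lying down, 250 long, 25 high. Origin: centre of its underside.
- pencil: Bystander: flat carpenter's pencil lying down, 150 x 14 x 8. Origin: centre of its underside.
- template: Bystander: low plywood template in the other slot of the rack, 120 wide, 12 thick, 90 high, with a stepped upper edge. Origin: centre of its underside.
Mind the look-alikes: they are no part of the job. What is shaped like the carving_block but purple is not meant.

How it is judged:
By the outcome, as a careful person would: the job done as asked, in the order asked, and still so for the second after the job is handed in, while the arm keeps its last pose, push and grip.
It also fails if it takes over 61 s, if anything falls off the work surface, if the arm or the gripper's body presses on something with over 40 N, if the wrist force passes 120 N, or if a joint passes its speed limit or range.

## Robot

A 6-joint arm with a two-finger parallel gripper is mounted at the origin on the work surface. World frame = base frame: x ahead of the robot, y to its left, z up, the work surface at z = 0. Lengths are in m, angles in rad, forces in N, time in s.
With the tool pointing down it reaches from about 0.35 to 0.975 m from the base axis. Payload 4.9 kg.
Tool frame: the origin (TCP) lies on the front face of the gripper's body, between the roots of the fingers; the fingertips stand ctrl.tip_extent ahead of it and the grasp point (between the pads) lies 54 mm ahead of it (ctrl.tip_extent is the distance from the TCP to the fingertips, in m); z points along the fingers, y is the line along which they close (so a half turn about z gives the same grasp; the last joint's range is limited). The gripper opens to 85 mm and grips with 20 to 120 N. Pads are 22 mm wide; open, the fingers measure 114 mm over their backs; the gripper's body (76 mm by 85 mm) begins 54 mm behind the grasp point. The pads swing forward as they close: fully open they stand 13 mm farther back than shut.
Start: joints at [-1.312, 0.053, 1.613, -0, 1.476, -0.119], TCP at [0.231, -0.581, 0.304] pointing down, gripper open.
Joint ranges: [-3.01, 3.01], [-1.01, 2.22], [0.06, 2.58], [-1.02, 4.17], [0.09, 2.62], [-3.14, 3.14]. Speed limits (rad/s): [2.57, 2.57, 3.14, 3.14, 3.14, 3.14].

## Interface

Orientations are given as a rotation vector (axis times angle).
In Python, from station import ctrl gives the robot as it stands.
- The arm moves only by the tool apply_moves, never from a script. Its argument "rows" is one flat list of numbers, 6 for each row, row after row: the shift along the tool's x, y, z normalised to -1 to 1, where 1 is 0.6 m, then the turn, a rotation vector about the tool's x, y, z normalised to -1 to 1, where 1 is 90 degrees. A call has 1 to 20 rows; each row is the pose to reach, as a shift and turn from the pose commanded when the call began, along the tool's axes at that moment; what a row does not reach only later rows make up. A row lasts 1/10 s, in which the tool goes at most 50 mm and 8.59 degrees, less where a joint would pass 70% of its speed; a pose out of reach is approached as far as the arm can. A call with a number of a shift or a turn outside -1 to 1 is refused whole. A call with a gripper value outside its range is refused whole. "grip" is the opening, from 0 (shut) to 1 (fully open), set as the call begins (left out, the last holds). The fingers move at their own pace and stop on an object; "grip_force" is the grip in N (left out, the last holds). Time passes only in rows, so rows that repeat a pose let the fingers close. It gives the time, the measured TCP pose, the force, the opening and the grip force at its end, in the units of the state.
- ctrl.get_obs(): the state, without advancing time (a new reading comes with each control period).
- ctrl.get_image(name): name is "scene" or "top" or "wrist"; returns (picture, depth): 400x640x3 uint8, blue, green, red; 400x640 float32, m along the optical axis (not along the pixel's ray), 0 where there is no reading.
- ctrl.camera_model(name): a dict with "mtx" (3x3 intrinsics, pixels), "R" (3x3) and "t" (3): a world point X has camera coordinates R X + t; the wrist camera has in their place "tool_from_camera" (4x4, takes a point from camera to tool coordinates, whose origin is the TCP and whose axes are the flange's). Camera axes: x right, y down, z forward; pixel columns grow to the right and rows downward; lengths in m; the calibration is good to about 2 mm. A picture is of the moment at which its call begins: read the wrist's pose just before it. camera_model takes no time and is no camera call.
- ctrl.finish_job(): hands the job in; it is judged then, once.
The state is a dict: "t": time; "q": joint angles; "dq": joint speeds; "effort": joint torques, N m; "tool_pos": TCP position; "tool_rot": TCP orientation; "contact_force": force on the tool from outside, world axes, zero at the start; "wrist_torque": the same for the moment, N m; "opening": finger opening in m; "grip_force": force on a finger pad.
Only numpy, scipy, OpenCV 4.12 (cv2) and the standard library are available. Lean on these libraries where they do the work, as an engineer would, in place of code of your own. Each camera call takes 0.05 s, during which the arm holds its last target. There are 200 camera calls.

## Working session

There is one attempt and no reset: what is moved stays moved. The work goes in short steps, Python scripts to look and compute and a tool call to move; the robot and the scene stay as the last step left them, time stands still between calls to the robot, and variables do not carry over. Pictures are saved under pics/ and viewed, at most 10 in all, crops included, and the job is handed in when it is done.

Besides the shell and the picture viewer there is one more tool, called after "Emit:" as name(argument=value, ...) on one line, values as JSON. apply_moves: Moves the arm, as the interface text tells. Its arguments: {"type":"object","properties":{"rows":{"type":"array","items":{"type":"number"}},"grip":{"type":"number"},"grip_force":{"type":"number"}},"required":["rows"]}

```bash
ls; mkdir -p pics
python3 - <<'E'
from station import ctrl
import cv2,numpy as np
for n in("scene","top"):
    im,d=ctrl.get_image(n); np.savez(f"{n}0.npz",im=im,d=d); cv2.imwrite(f"pics/{n}0.png",im)
    m=ctrl.camera_model(n); print(n,m['mtx'].round(1).tolist(),(-m['R'].T@m['t']).round(3),m['R'].round(3).tolist(), (d>0).mean())
print(ctrl.get_obs(),ctrl.tip_extent, ctrl.camera_model("wrist"))
E
```

```text
pics
scene [[393.1, 0.0, 321.1], [0.0, 393.1, 204.9], [0.0, 0.0, 1.0]] [ 1.217 -0.023  1.214] [[-0.12, 0.993, 0.002], [0.859, 0.105, -0.502], [-0.498, -0.058, -0.865]] 0.99605859375
top [[488.8, 0.0, 325.0], [0.0, 488.8, 198.8], [0.0, 0.0, 1.0]] [ 0.307 -0.092  1.422] [[-0.002, -1.0, -0.011], [-0.981, 0.004, -0.192], [0.192, 0.011, -0.981]] 0.99608984375
{'t': 0.1, 'q': array([-1.31202585e+00,  5.33006641e-02,  1.61418039e+00, -7.12831972e-06,
        1.47601964e+00, -1.18970431e-01]), 'dq': array([ 0.00128011, -0.00159286, -0.0031452 ,  0.00036098, -0.00163307,
        0.00030633]), 'effort': array([ 2.40331810e-04, -3.94903779e+01, -3.71363533e+01, -8.79080949e-05,
        3.91446098e-03, -1.71683723e-05]), 'tool_pos': array([ 0.23041583, -0.5805011 ,  0.30276559]), 'tool_rot': array([-3.08385624e+00, -5.89476411e-01,  2.20315284e-04]), 'contact_force': array([ 0.07484671, -0.4297148 , -0.11203183]), 'wrist_torque': array([ 0.02756626, -0.02626939, -0.02800855]), 'grip_force': 0.0, 'opening': 0.08522852489502171} 0.0726 {'mtx': array([[337.40927166,   0.        , 314.80531575],
       [  0.        , 337.40927166, 201.63987786],
       [  0.        ,   0.        ,   1.        ]]), 'tool_from_camera': array([[-2.63597906e-04, -9.61587974e-01, -2.74496809e-01,
         6.80757879e-02],
       [ 9.99999699e-01, -5.31820261e-05, -7.73993078e-04,
        -3.30854342e-04],
       [ 7.29664140e-04, -2.74496930e-01,  9.61587699e-01,
        -6.89915144e-02],
       [ 0.00000000e+00,  0.00000000e+00,  0.00000000e+00,
         1.00000000e+00]])}
```

View pics/top0.png

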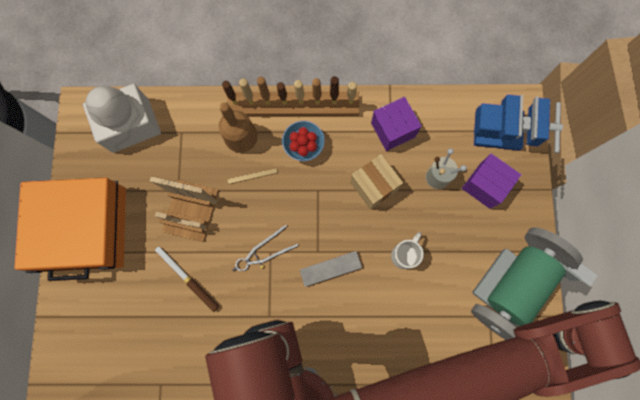

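View pics/scene0.png

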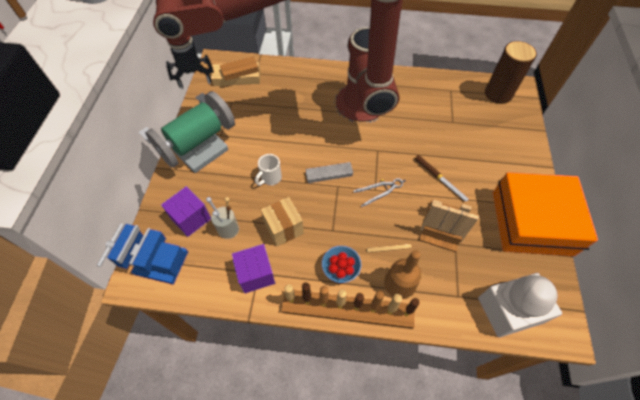

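```bash
cat > h.py <<'E'
import numpy as np,cv2
from scipy.spatial.transform import Rotation as R
from station import ctrl
def cloud(d,m):
    v,u=np.mgrid[:400,:640]; K=m['mtx']
    c=np.stack([(u-K[0,2])/K[0,0]*d,(v-K[1,2])/K[1,1]*d,d],-1)
    return (c-m['t'])@m['R']
def wcam():
    o=ctrl.get_obs(); m=ctrl.camera_model("wrist"); im,d=ctrl.get_image("wrist")
    T=np.eye(4);T[:3,:3]=R.from_rotvec(o['tool_rot']).as_matrix();T[:3,3]=o['tool_pos']
    W=T@m['tool_from_camera']; r=W[:3,:3].T
    return im,d,dict(mtx=m['mtx'],R=r,t=-r@W[:3,3]),o
def ray(m,px,z):
    """pixels -> world on plane z"""
    px=np.atleast_2d(px); c=np.c_[px,np.ones(len(px))]@np.linalg.inv(m['mtx']).T@m['R']
    o=-m['R'].T@m['t']; return o+c*((z-o[2])/c[:,2:])
def proj(m,X):
    c=np.atleast_2d(X)@m['R'].T+m['t']; p=c@m['mtx'].T; return p[:,:2]/p[:,2:]
def rect(P):
    (c,s,a)=cv2.minAreaRect(P[:,:2].astype(np.float32)); return np.round(c,4),np.round(s,4),round(a,1)
E
python3 - <<'E'
from h import *
ims=[]
for n,rs in(("top",dict(board=(150,225,170,245,.12,.19),templ=(150,225,170,245,.07,.12),rack=(150,225,170,245,.045,.065),block=(345,410,150,212,.09,.115),div=(230,302,220,275,.008,.03))),("scene",dict(board=(415,485,190,245,.12,.19),templ=(415,485,190,245,.07,.12),rack=(415,485,190,245,.045,.065),block=(255,310,190,245,.09,.115)))):
    z=np.load(n+"0.npz"); m=ctrl.camera_model(n); P=cloud(z['d'],m)
    for k,(a,b,c,d,lo,hi) in rs.items():
        Q=P[c:d,a:b].reshape(-1,3);Q=Q[(Q[:,2]>lo)&(Q[:,2]<hi)]
        print(n,k,len(Q),rect(Q),np.median(Q,0).round(3),Q[:,2].max().round(3))
z=np.load("top0.npz")['im']
a=cv2.resize(z[165:250,145:235],(540,510),interpolation=2); cv2.imwrite("pics/a.png",a)
E
```

```text
top board 428 (array([0.5903, 0.3123]), array([0.1424, 0.013 ]), 76.5) [0.587 0.307 0.18 ] 0.189
top templ 266 (array([0.5459, 0.3186]), array([0.1407, 0.0894]), 81.0) [0.57  0.315 0.093] 0.12
top rack 660 (array([0.5515, 0.3204]), array([0.1384, 0.1157]), 76.6) [0.522 0.324 0.057] 0.065
top block 1347 (array([ 0.6243, -0.2203]), array([0.1026, 0.1045]), 35.0) [ 0.623 -0.22   0.101] 0.11
top div 370 (array([0.4416, 0.0951]), array([0.2112, 0.15  ]), 88.4) [0.421 0.11  0.014] 0.03
scene board 664 (array([0.5918, 0.3112]), array([0.1404, 0.0174]), 76.3) [0.595 0.31  0.161] 0.186
scene templ 468 (array([0.5527, 0.3206]), array([0.1398, 0.0969]), 76.6) [0.592 0.319 0.096] 0.12
scene rack 300 (array([0.5523, 0.319 ]), array([0.1387, 0.1184]), 78.6) [0.6   0.313 0.056] 0.065
scene block 913 (array([ 0.646 , -0.2396]), array([0.1211, 0.1562]), 36.1) [ 0.629 -0.22   0.099] 0.107
```

View pics/a.png

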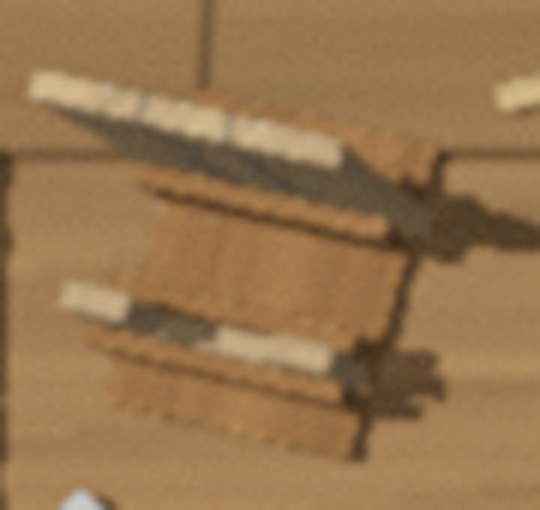

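```bash
cat >> h.py <<'E'
def Rt(psi,tilt=0):
    """tool y horizontal at angle psi (deg), z down; tilt: board-up leans toward +y by tilt deg"""
    a=np.radians(psi);t=np.radians(tilt); h=np.array([np.cos(a),np.sin(a),0]);k=np.array([0,0,1.])
    z=-(np.cos(t)*k+np.sin(t)*h); y=np.cos(t)*h-np.sin(t)*k
    return np.c_[np.cross(y,z),y,z]
def delta(p,Rg,p0=None,R0=None):
    o=ctrl.get_obs(); 
    if p0 is None: p0=o['tool_pos']
    if R0 is None: R0=R.from_rotvec(o['tool_rot']).as_matrix()
    s=R0.T@(np.array(p)-p0); w=R.from_matrix(R0.T@Rg).as_rotvec()
    r=np.r_[s/.6,w/(np.pi/2)].round(4); print(r.tolist(),'rows>=',round(max(np.linalg.norm(s)/.05,np.degrees(np.linalg.norm(w))/8.59),1)); return r
E
python3 -c "
from h import *
delta([.5,-.02,.36],Rt(-13.5))
delta([.591,.312,.36],Rt(-13.5),[.5,-.02,.36],Rt(-13.5))"
```

```text
[0.7622, -0.7028, -0.0939, -0.001, -0.0007, -0.6095] rows>= 12.5
[0.5735, 0.0183, 0.0, 0.0, 0.0, 0.0] rows>= 6.9
```

Emit:
apply_moves(rows=[0.762, -0.703, -0.094, -0.001, -0.001, -0.61, 0.762, -0.703, -0.094, -0.001, -0.001, -0.61, 0.762, -0.703, -0.094, -0.001, -0.001, -0.61, 0.762, -0.703, -0.094, -0.001, -0.001, -0.61, 0.762, -0.703, -0.094, -0.001, -0.001, -0.61, 0.762, -0.703, -0.094, -0.001, -0.001, -0.61, 0.762, -0.703, -0.094, -0.001, -0.001, -0.61, 0.762, -0.703, -0.094, -0.001, -0.001, -0.61, 0.762, -0.703, -0.094, -0.001, -0.001, -0.61, 0.762, -0.703, -0.094, -0.001, -0.001, -0.61, 0.762, -0.703, -0.094, -0.001, -0.001, -0.61, 0.762, -0.703, -0.094, -0.001, -0.001, -0.61, 0.762, -0.703, -0.094, -0.001, -0.001, -0.61, 0.762, -0.703, -0.094, -0.001, -0.001, -0.61, 0.762, -0.703, -0.094, -0.001, -0.001, -0.61, 0.762, -0.703, -0.094, -0.001, -0.001, -0.61], grip=1)

```text
t: 1.7
tool_pos: [0.4995, -0.021, 0.3598]
tool_rot: [2.466, 1.944, -0.003]
contact_force: [0.0, 0.5, 0.8]
opening: 0.0854
grip_force: 0.0
```

Emit:
apply_moves(rows=[0.573, 0.018, 0, 0, 0, 0, 0.573, 0.018, 0, 0, 0, 0, 0.573, 0.018, 0, 0, 0, 0, 0.573, 0.018, 0, 0, 0, 0, 0.573, 0.018, 0, 0, 0, 0, 0.573, 0.018, 0, 0, 0, 0, 0.573, 0.018, 0, 0, 0, 0, 0.573, 0.018, 0, 0, 0, 0, 0.573, 0.018, 0, 0, 0, 0, 0.573, 0.018, 0, 0, 0, 0])

```text
t: 2.7
tool_pos: [0.5907, 0.3099, 0.3595]
tool_rot: [2.467, 1.942, -0.003]
contact_force: [-0.6, -0.1, -0.2]
opening: 0.0854
grip_force: 0.0
```

Run:
```python
from h import *
im,d,m,o=wcam(); cv2.imwrite("pics/w1.png",im); P=cloud(d,m); Q=P.reshape(-1,3)
Q=Q[(Q[:,2]>.165)&(Q[:,2]<.2)&(abs(Q[:,0]-.59)<.1)&(abs(Q[:,1]-.31)<.11)]
print(len(Q),rect(Q),np.median(Q,0),o['q'].round(2)); T=Q[Q[:,2]>.176]; print(rect(T))
delta([.591,.312,.212],Rt(-13.5))
```

```text
2830 (array([0.5897, 0.3108]), array([0.1395, 0.0121]), 76.8) [0.59169043 0.3182694  0.18092908] [ 0.37  0.12  1.44 -0.    1.57  0.61]
(array([0.5897, 0.3107]), array([0.1395, 0.012 ]), 76.8)
[0.0042, -0.0005, 0.2463, 0.0005, 0.0014, -0.0009] rows>= 3.0
```

View pics/w1.png

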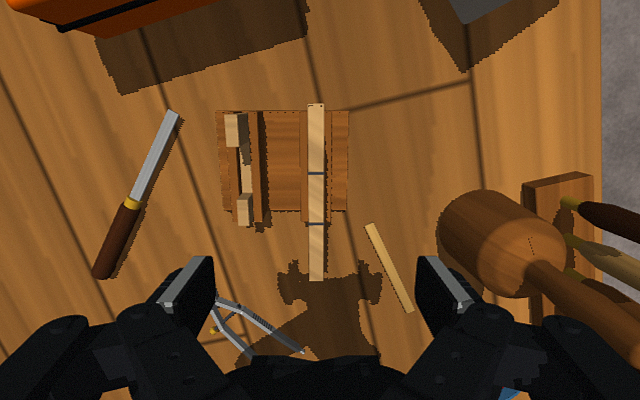

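Emit:
apply_moves(rows=[0.001, -0.002, 0.12, 0, 0.001, -0.003, 0.001, -0.002, 0.2, 0, 0.001, -0.003, 0.001, -0.002, 0.247, 0, 0.001, -0.003, 0.001, -0.002, 0.247, 0, 0.001, -0.003, 0.001, -0.002, 0.247, 0, 0.001, -0.003])

```text
t: 3.25
tool_pos: [0.5894, 0.311, 0.2117]
tool_rot: [2.463, 1.95, -0.002]
contact_force: [0.6, 1.0, 1.1]
opening: 0.0852
grip_force: 0.0
```

Emit:
apply_moves(rows=[0, 0, 0, 0, 0, 0, 0, 0, 0, 0, 0, 0, 0, 0, 0, 0, 0, 0, 0, 0, 0, 0, 0, 0, 0, 0, 0, 0, 0, 0, 0, 0, 0, 0, 0, 0, 0, 0, 0, 0, 0, 0, 0, 0, 0, 0, 0, 0, 0, 0, 0, 0, 0, 0], grip=0, grip_force=40)

```text
t: 4.15
tool_pos: [0.5898, 0.3124, 0.2122]
tool_rot: [2.461, 1.951, 0.002]
contact_force: [1.4, -0.1, 4.7]
opening: 0.0113
grip_force: 40.1
```

Emit:
apply_moves(rows=[0, 0, -0.03, 0, 0, 0, 0, 0, -0.08, 0, 0, 0, 0, 0, -0.14, 0, 0, 0, 0, 0, -0.2, 0, 0, 0, 0, 0, -0.2, 0, 0, 0, 0, 0, -0.2, 0, 0, 0])

```text
t: 4.75
tool_pos: [0.5891, 0.3123, 0.3315]
tool_rot: [2.461, 1.952, -0.0]
contact_force: [0.0, -1.2, -2.1]
opening: 0.0114
grip_force: 39.8
```

```bash
cat >> h.py <<'E'
BC=np.array([.6243,-.2203]);BH=np.radians(-55)
def place(dz,gap=.002,tilt=20,xoff=-.0016,bot=.200,yaw=-55):
    h=np.array([np.cos(BH),np.sin(BH)]); C=np.r_[BC-h*(.051+.100*np.tan(np.radians(tilt))+gap),dz]
    Rg=Rt(yaw,tilt); return C-Rg@np.array([xoff,.006,bot]),Rg
E
python3 - <<'E'
from h import *
o=ctrl.get_obs();print(o['contact_force'],o['opening'])
p,r=place(.10);print(p,place(0)[0]);delta(p,r)
im,d,m,o=wcam(); cv2.imwrite("pics/w2.png",im)
P=cloud(d,m).reshape(-1,3);Rr=R.from_rotvec(o['tool_rot']).as_matrix();Q=(P-o['tool_pos'])@Rr
Q=Q[(abs(Q[:,1])<.02)&(abs(Q[:,2]-.03)<.02)&(abs(Q[:,0])<.1)&(Q[:,0]>.02)]; print(len(Q),np.percentile(Q,[1,5,50,95,99],0).round(4))
E
```

```text
[ 0.01691522 -1.21838048 -2.06170545] 0.011395561861717005
[ 0.61033564 -0.19756732  0.28999065] [ 0.61033564 -0.19756732  0.18999065]
[-0.8193, 0.2282, 0.0696, 0.2125, 0.0813, 0.4598] rows>= 10.2
5985 [[ 0.0207 -0.0073  0.0299]
 [ 0.0231 -0.0068  0.0303]
 [ 0.0466 -0.0013  0.0313]
 [ 0.0663  0.0039  0.0323]
 [ 0.068   0.0044  0.0328]]
```

Emit:
apply_moves(rows=[-0.819, 0.228, 0.07, 0.212, 0.081, 0.46, -0.819, 0.228, 0.07, 0.212, 0.081, 0.46, -0.819, 0.228, 0.07, 0.212, 0.081, 0.46, -0.819, 0.228, 0.07, 0.212, 0.081, 0.46, -0.819, 0.228, 0.07, 0.212, 0.081, 0.46, -0.819, 0.228, 0.07, 0.212, 0.081, 0.46, -0.819, 0.228, 0.07, 0.212, 0.081, 0.46, -0.819, 0.228, 0.07, 0.212, 0.081, 0.46, -0.819, 0.228, 0.07, 0.212, 0.081, 0.46, -0.819, 0.228, 0.07, 0.212, 0.081, 0.46, -0.819, 0.228, 0.07, 0.212, 0.081, 0.46, -0.819, 0.228, 0.07, 0.212, 0.081, 0.46, -0.819, 0.228, 0.07, 0.212, 0.081, 0.46, -0.819, 0.228, 0.07, 0.212, 0.081, 0.46])

```text
t: 6.2
tool_pos: [0.6104, -0.1956, 0.2891]
tool_rot: [-2.674, -0.846, 0.15]
contact_force: [1.1, 1.4, -1.5]
opening: 0.0113
grip_force: 40.0
```

Run:
```python
from h import *
im,d,m,o=wcam(); cv2.imwrite("pics/w3.png",im)
P=cloud(d,m).reshape(-1,3)
T=P[(abs(P[:,2]-.1)<.006)&(abs(P[:,:2]-BC)<.09).all(1)]; print("block",len(T),rect(T))
Rr=R.from_rotvec(o['tool_rot']).as_matrix();Q=(P-o['tool_pos'])@Rr
Q=Q[(Q[:,1]<.02)&(Q[:,1]>-.02)&(Q[:,2]>.06)&(Q[:,2]<.22)&(abs(Q[:,0])<.1)]; print(len(Q),np.percentile(Q,[1,50,99],0).round(4))
p,r=place(.0,bot=.2015); 
delta(p+[0,0,.01],r); delta(p,r); print(o['q'].round(2),o['contact_force'])
```

```text
block 19916 (array([ 0.6241, -0.2223]), array([0.1023, 0.1023]), 35.2)
438 [[ 0.0053 -0.0193  0.0601]
 [ 0.0095 -0.0009  0.064 ]
 [ 0.0685  0.0182  0.1919]]
[-0.0021, 0.0534, 0.1368, 0.0003, 0.0004, 0.0011] rows>= 1.8
[-0.0021, 0.0591, 0.1525, 0.0003, 0.0004, 0.0011] rows>= 2.0
[-0.48  0.24  1.45  0.16  1.76  0.49] [ 1.10390258  1.37549192 -1.50997878]
```

View pics/w3.png

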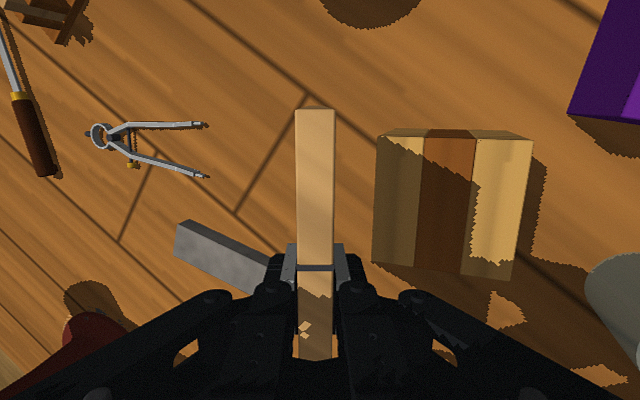

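```bash
sed -i 's/^BC=.*/BC=np.array([.6241,-.2221]);BH=np.radians(-54.8)/' h.py
python3 - <<'E'
from h import *
p,r=place(.0,bot=.2015,yaw=-54.8,gap=.003); 
delta(p+[0,0,.02],r); delta(p,r)
E
```

```text
[-0.0043, 0.0482, 0.121, 0.0003, -0.0004, -0.0009] rows>= 1.6
[-0.0043, 0.0596, 0.1523, 0.0003, -0.0004, -0.0009] rows>= 2.0
```

Emit:
apply_moves(rows=[-0.004, 0.025, 0.06, 0, 0, -0.001, -0.004, 0.048, 0.121, 0, 0, -0.001, -0.004, 0.054, 0.136, 0, 0, -0.001, -0.004, 0.057, 0.145, 0, 0, -0.001, -0.004, 0.059, 0.15, 0, 0, -0.001, -0.004, 0.059, 0.15, 0, 0, -0.001, -0.004, 0.059, 0.15, 0, 0, -0.001])

```text
t: 6.95
tool_pos: [0.6109, -0.2012, 0.1951]
tool_rot: [-2.678, -0.847, 0.145]
contact_force: [-2.0, -0.2, -1.0]
opening: 0.0113
grip_force: 40.0
```

Run:
```python
from h import *
o=ctrl.get_obs();print(o['contact_force'],o['wrist_torque'])
p,r=place(.0,bot=.2015,yaw=-54.8,gap=.003);delta(p,r)
im,d,m,o=wcam(); cv2.imwrite("pics/w4.png",im)
```

```text
[-1.95139964 -0.20870038 -1.04022153] [-0.20521893 -0.16323163  0.06379435]
[0.0006, -0.0017, 0.0072, 0.0026, -0.0018, -0.0008] rows>= 0.1
```

View pics/w4.png

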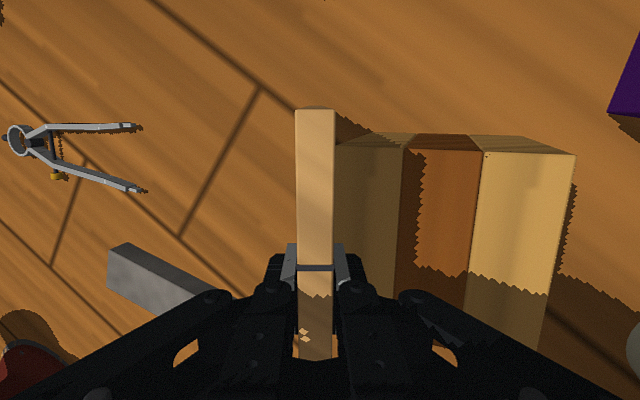

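Emit:
apply_moves(rows=[0, 0, 0.003, 0.001, -0.001, 0, 0, 0, 0.006, 0.002, -0.001, -0.001, 0, 0, 0.006, 0.002, -0.001, -0.001, 0, 0, 0.006, 0.002, -0.001, -0.001])

```text
t: 7.4
tool_pos: [0.6097, -0.2001, 0.1903]
tool_rot: [-2.673, -0.847, 0.149]
contact_force: [0.9, 0.3, 1.0]
opening: 0.0118
grip_force: 40.4
```

Emit:
apply_moves(rows=[0, 0.001, 0.002, 0, 0, 0, 0, 0.001, 0.003, 0, 0, 0, 0, 0.001, 0.003, 0, 0, 0])

```text
t: 7.7
tool_pos: [0.61, -0.2002, 0.19]
tool_rot: [-2.673, -0.848, 0.149]
contact_force: [0.9, -0.4, 7.4]
opening: 0.0113
grip_force: 41.4
```

Emit:
apply_moves(rows=[0, 0, 0, 0, 0, 0, 0, 0, 0, 0, 0, 0, 0, 0, 0, 0, 0, 0, 0, 0, 0, 0, 0, 0, 0, 0, 0, 0, 0, 0], grip=0.4)

```text
t: 8.2
tool_pos: [0.6091, -0.1998, 0.1874]
tool_rot: [-2.672, -0.847, 0.151]
contact_force: [0.4, 0.1, -0.4]
opening: 0.034
grip_force: 0.0
```

Emit:
apply_moves(rows=[0, 0, -0.02, 0, 0, 0, 0, 0, -0.06, 0, 0, 0, 0, 0, -0.12, 0, 0, 0, 0, 0, -0.18, 0, 0, 0, 0, 0, -0.24, 0, 0, 0, 0, 0, -0.24, 0, 0, 0, 0, 0, -0.24, 0, 0, 0])

```text
t: 8.9
tool_pos: [0.6383, -0.2409, 0.325]
tool_rot: [-2.675, -0.848, 0.148]
contact_force: [0.2, 1.7, -0.4]
opening: 0.0341
grip_force: 0.0
```

Run:
```python
from h import *
im,d,m,o=wcam(); cv2.imwrite("pics/w5.png",im); np.savez("w5.npz",im=im,d=d,o=o['tool_pos'],r=o['tool_rot'])
P=cloud(d,m).reshape(-1,3)
C=np.array([.573,-.147]);h=np.array([np.cos(BH),np.sin(BH)]);s=(P[:,:2]-BC)@h; l=(P[:,:2]-BC)@[-h[1],h[0]]
M=(s>-.12)&(s<.03)&(abs(l)<.08)&(P[:,2]>.108)
Q=np.c_[s,l,P[:,2]][M]; print(len(Q),np.percentile(Q,[1,5,50,95,99],0).round(4)); T=Q[Q[:,2]>.155];print(len(T)); c,S,a=cv2.minAreaRect(T[:,:2].astype(np.float32));print(c,S,a)
a,b=ctrl.get_image("scene");np.savez("s1.npz",im=a,d=b)
P=cloud(b,ctrl.camera_model("scene")).reshape(-1,3);s=(P[:,:2]-BC)@h; l=(P[:,:2]-BC)@[-h[1],h[0]]
cv2.imwrite("pics/s1.png",cv2.resize(a[140:260,200:500],(780,312),interpolation=2))
```

```text
28239 [[-0.0387 -0.054   0.1571]
 [-0.0342 -0.0103  0.1593]
 [-0.0185  0.0109  0.3295]
 [ 0.0266  0.0193  0.352 ]
 [ 0.0293  0.0587  0.3568]]
28122
(-0.005936767905950546, -0.0006851404905319214) (0.1388038843870163, 0.07174703478813171) 89.67010498046875
```

View pics/w5.png

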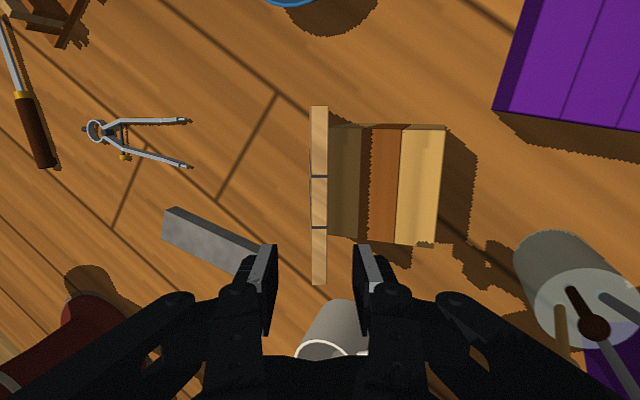

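Run:
```python
from h import *
m=ctrl.camera_model("top")
X=ray(m,[[241,265],[286,228],[297,246]],.01)[:,:2];print(X.round(4))
z=np.load("w5.npz");w=ctrl.camera_model("wrist");T=np.eye(4);T[:3,:3]=R.from_rotvec(z['r']).as_matrix();T[:3,3]=z['o'];W=T@w['tool_from_camera'];r=W[:3,:3].T
m=dict(mtx=w['mtx'],R=r,t=-r@W[:3,3])
X=ray(m,[[97,131],[190,121],[192,166]],.009)[:,:2];print(X.round(4))
tip=X[1:].mean(0);d=tip-X[0];print(np.linalg.norm(d),np.degrees(np.arctan2(d[1],d[0])),np.linalg.norm(X[1]-X[2]))
g=tip-d/np.linalg.norm(d)*.077;psi=np.degrees(np.arctan2(d[1],d[0]))+90;print(g,psi)
delta([*g,.25],Rt(psi))
```

```text
[[0.3904 0.1652]
 [0.497  0.0372]
 [0.4445 0.0046]]
[[ 0.3929  0.1615]
 [ 0.5086  0.0274]
 [ 0.4561 -0.0045]]
0.1746856592260271 -59.18947788340214 0.06150580027280861
[0.44292301 0.07760571] 30.81052211659786
[0.0403, -0.54, 0.3263, -0.1817, -0.1671, -0.9408] rows>= 10.2
```

Emit:
apply_moves(rows=[0.04, -0.54, 0.326, -0.182, -0.167, -0.941, 0.04, -0.54, 0.326, -0.182, -0.167, -0.941, 0.04, -0.54, 0.326, -0.182, -0.167, -0.941, 0.04, -0.54, 0.326, -0.182, -0.167, -0.941, 0.04, -0.54, 0.326, -0.182, -0.167, -0.941, 0.04, -0.54, 0.326, -0.182, -0.167, -0.941, 0.04, -0.54, 0.326, -0.182, -0.167, -0.941, 0.04, -0.54, 0.326, -0.182, -0.167, -0.941, 0.04, -0.54, 0.326, -0.182, -0.167, -0.941, 0.04, -0.54, 0.326, -0.182, -0.167, -0.941, 0.04, -0.54, 0.326, -0.182, -0.167, -0.941, 0.04, -0.54, 0.326, -0.182, -0.167, -0.941, 0.04, -0.54, 0.326, -0.182, -0.167, -0.941], grip=1)

```text
t: 10.3
tool_pos: [0.4432, 0.077, 0.2501]
tool_rot: [1.554, 2.729, -0.0]
contact_force: [0.2, 0.6, -0.2]
opening: 0.0856
grip_force: 0.0
```

Run:
```python
from h import *
im,d,m,o=wcam(); np.savez("w6.npz",im=im,d=d,R=m['R'],t=m['t'],mtx=m['mtx']); cv2.imwrite("pics/w6.png",im)
P=cloud(d,m); M=(P[...,2]>.006)&(P[...,2]<.03)&(np.linalg.norm(P[...,:2]-[.44,.08],axis=-1)<.13)
cv2.imwrite("pics/w6m.png",M*255); print(M.sum(),o['tool_pos'],np.percentile(P[M][:,2],[5,50,95]))
```

```text
4155 [0.44317599 0.07696126 0.2501482 ] [0.00771411 0.01276573 0.02426183][ WARN:0@1.366] global loadsave.cpp:1063 imwrite_ Unsupported depth image for selected encoder is fallbacked to CV_8U.
```

View pics/w6.png

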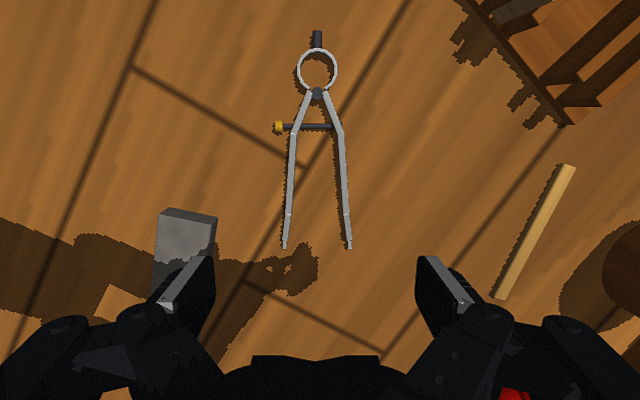

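Run:
```python
from h import *
z=np.load("w6.npz");m=dict(mtx=z['mtx'],R=z['R'],t=z['t'])
piv=ray(m,[[317,94]],.014)[0,:2];t=ray(m,[[285,248],[349,249]],.009)[:,:2];tip=t.mean(0);d=tip-piv
L=np.linalg.norm(d);d/=L;n=np.array([-d[1],d[0]]);print(L,np.linalg.norm(t[0]-t[1]),np.degrees(np.arctan2(d[1],d[0])))
# leg midline direction from mask: midpoints between legs at rows 140..240
P=cloud(z['d'],m);M=(P[...,2]>.008)&(P[...,2]<.02)
mid=[]
for v in range(145,240,5):
    u=np.where(M[v,270:365])[0]+270; q=ray(m,[[u.min(),v],[u.max(),v]],.014)[:,:2]; mid.append(np.r_[q.mean(0),np.linalg.norm(q[0]-q[1])])
mid=np.array(mid);f=np.polyfit(mid[:,0],mid[:,1],1);print(mid[[0,9,18]].round(4),np.degrees(np.arctan(f[0])))
g=tip-d*.077;print("grip",g,piv+d*.07)
S=P[200:300,100:220].reshape(-1,3);S=S[(S[:,2]>.018)&(S[:,2]<.03)];q=S[:,:2]-g;print("stone in div frame min/max",np.c_[q@d,q@n].min(0),np.c_[q@d,q@n].max(0))
psi=np.degrees(np.arctan2(d[1],d[0]))+90;print(psi);delta([*g,.09],Rt(psi))
```

```text
0.14632730356586152 0.0636713763045247 -59.21499513617974
[[0.4249 0.108  0.0493]
 [0.4461 0.0722 0.0568]
 [0.469  0.0337 0.0667]] -59.232462711375526
grip [0.43843777 0.0860998 ] [0.43878207 0.08552189]
stone in div frame min/max [ 0.03545784 -0.16488248] [ 0.11873416 -0.09866791]
30.785004863820262
[0.0177, 0.0006, 0.2671, 0.0003, 0.0008, -0.0009] rows>= 3.2
```

Run:
```python
from h import *
w=ctrl.camera_model("wrist");T=w['tool_from_camera'];K=w['mtx']
for f in("w5","w6"):
    d=np.load(f+".npz")['d'];v,u=np.mgrid[:400,:640]
    c=np.stack([(u-K[0,2])/K[0,0]*d,(v-K[1,2])/K[1,1]*d,d],-1)@T[:3,:3].T+T[:3,3]
    M=(d>0)&(abs(c[...,0])<.02)&(abs(c[...,1])<.06)&(c[...,2]>.02)&(c[...,2]<.1)
    Q=c[M];
    for s in(-1,1):
        q=Q[Q[:,1]*s>0];print(f,s,len(q),np.percentile(q[:,2],[90,99,100]).round(4),np.percentile(q[:,0],[1,99]).round(4),(np.percentile(abs(q[q[:,2]>np.percentile(q[:,2],80)][:,1]),[2,50,98])).round(4))
```

```text
w5 -1 3811 [0.0593 0.0689 0.0732] [-0.0099  0.0144] [0.0184 0.0208 0.0316]
w5 1 3824 [0.0592 0.069  0.0733] [-0.01    0.0144] [0.0155 0.0177 0.0287]
w6 -1 3308 [0.053  0.0592 0.0614] [-0.0096  0.0125] [0.0438 0.0443 0.056 ]
w6 1 3308 [0.0531 0.0594 0.0617] [-0.0097  0.0124] [0.0409 0.0413 0.0535]
```

Emit:
apply_moves(rows=[0.017, 0.001, 0.08, 0, 0.001, -0.001, 0.017, 0.001, 0.16, 0, 0.001, -0.001, 0.017, 0.001, 0.23, 0, 0.001, -0.001, 0.017, 0.001, 0.27, 0, 0.001, -0.001, 0.017, 0.001, 0.29, 0, 0.001, -0.001, 0.017, 0.001, 0.297, 0, 0.001, -0.001, 0.017, 0.001, 0.297, 0, 0.001, -0.001])

```text
t: 11.05
tool_pos: [0.4398, 0.0859, 0.0731]
tool_rot: [1.549, 2.731, 0.002]
contact_force: [0.6, 0.7, -1.0]
opening: 0.0857
grip_force: 0.0
```

Emit:
apply_moves(rows=[0, 0, 0, 0, 0, 0, 0, 0, 0, 0, 0, 0, 0, 0, 0, 0, 0, 0, 0, 0, 0, 0, 0, 0, 0, 0, 0, 0, 0, 0, 0, 0, 0, 0, 0, 0, 0, 0, 0, 0, 0, 0, 0, 0, 0, 0, 0, 0], grip=0.5, grip_force=25)

```text
t: 11.85
tool_pos: [0.4418, 0.0861, 0.0758]
tool_rot: [1.545, 2.727, 0.007]
contact_force: [-0.3, -0.8, 8.7]
opening: 0.0431
grip_force: 13.7
```

Run:
```python
from h import *
im,d,m,o=wcam(); np.savez("w7.npz",im=im,d=d,R=m['R'],t=m['t'],mtx=m['mtx']); cv2.imwrite("pics/w7.png",im)
print(o['opening'],o['grip_force'],o['tool_pos'],o['contact_force'])
```

```text
0.04314093724238534 13.740867376327515 [0.44183689 0.08611029 0.07576351] [-0.26397287 -0.79545261  8.67162034]
```

View pics/w7.png

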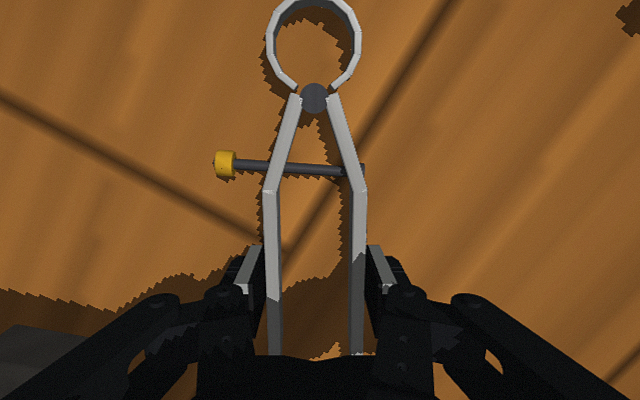

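Emit:
apply_moves(rows=[0, 0, -0.005, 0, 0, 0, 0, 0, -0.02, 0, 0, 0, 0, 0, -0.06, 0, 0, 0, 0, 0, -0.11, 0, 0, 0, 0, 0, -0.15, 0, 0, 0, 0, 0, -0.17, 0, 0, 0, 0, 0, -0.17, 0, 0, 0, 0, 0, -0.17, 0, 0, 0])

```text
t: 12.7
tool_pos: [0.4383, 0.086, 0.1736]
tool_rot: [1.549, 2.733, 0.001]
contact_force: [-0.3, -0.3, -2.2]
opening: 0.0428
grip_force: 10.6
```

```bash
cat > leg.py <<'E'
from h import *
w=ctrl.camera_model("wrist");T=w['tool_from_camera'];K=w['mtx']
def legs(tag):
    o=ctrl.get_obs();im,d=ctrl.get_image("wrist");np.savez(tag+".npz",im=im,d=d);cv2.imwrite(f"pics/{tag}.png",im)
    v,u=np.mgrid[:400,:640];c=np.stack([(u-K[0,2])/K[0,0]*d,(v-K[1,2])/K[1,1]*d,d],-1)@T[:3,:3].T+T[:3,3]
    print(o['opening'],o['grip_force'],o['tool_pos'].round(4))
    # leg top faces: points with tool z near .055-.085 and x ahead of the pads
    M=(d>0)&(c[...,2]>.045)&(c[...,2]<.085)&(c[...,0]>.012)&(c[...,0]<.15)&(abs(c[...,1])<.035)
    Z=c[M];print(len(Z),np.percentile(Z[:,2],[1,5,25,50,75,95]).round(4))
    for x in(.015,.02,.025,.03,.035,.04,.06,.07,.075):
        for s in(-1,1):
            q=Z[(abs(Z[:,0]-x)<.0015)&(Z[:,1]*s>0.004)]
            if len(q)>5:
                t=q[q[:,2]<np.percentile(q[:,2],5)+.003];print(x,s,len(t),(np.percentile(t[:,1],[1,99])*1e3).round(2),(np.median(t[:,2])*1e3).round(2))
if __name__=="__main__":
    import sys;legs(sys.argv[1])
E
python3 leg.py w8
```

```text
0.04283207083904002 10.579679310321808 [0.4383 0.086  0.1736]
9654 [0.0611 0.0622 0.0631 0.0639 0.0659 0.0716]
0.015 -1 100 [-23.2  -16.97] 62.95
0.015 1 100 [13.93 19.98] 63.26
0.02 -1 101 [-23.06 -17.15] 63.03
0.02 1 107 [13.9  20.09] 63.33
0.025 -1 102 [-22.77 -16.94] 62.91
0.025 1 102 [13.81 19.42] 63.19
0.03 -1 103 [-22.64 -16.89] 63.03
0.03 1 110 [13.86 19.8 ] 63.16
0.035 -1 110 [-22.78 -17.02] 63.13
0.035 1 104 [13.8  19.52] 63.34
0.04 -1 117 [-22.12 -15.69] 63.11
0.04 1 117 [12.44 18.79] 63.24
0.06 -1 131 [-15.6   -9.05] 63.17
0.06 1 130 [ 5.71 12.3 ] 63.31
0.07 -1 169 [-12.21  -4.25] 63.27
0.07 1 105 [4.02 8.99] 63.41
0.075 -1 93 [-10.6   -4.22] 63.34
0.075 1 30 [4.36 7.39] 63.74
```

Run:
```python
from h import *
h=np.array([np.cos(BH),np.sin(BH)]);p=BC-.04*h
delta([*p,.38],Rt(35.2)); 
z=np.load("w5.npz")
w=ctrl.camera_model("wrist");T=w['tool_from_camera'];K=w['mtx'];d=z['d'];v,u=np.mgrid[:400,:640]
c=np.stack([(u-K[0,2])/K[0,0]*d,(v-K[1,2])/K[1,1]*d,d],-1)@T[:3,:3].T+T[:3,3]+[0,.0015,0]
P=c@R.from_rotvec(z['r']).as_matrix().T+z['o']
s=(P[...,:2]-BC)@h; l=(P[...,:2]-BC)@[-h[1],h[0]]
M=(P[...,2]>.153)&(P[...,2]<.17)&(abs(l)<.08)&(s>-.06)&(s<0)
Q=np.c_[s[M],l[M],P[...,2][M]];print(Q.min(0),Q.max(0),np.percentile(Q,[1,50,99],0).round(4))
e=Q[abs(Q[:,0]-np.median(Q[:,0]))<.0055];a=np.polyfit(e[:,0],e[:,2],1);print("slope deg",np.degrees(np.arctan(a[0])))
for px in((318,177),(318,228)):print(s[px[1],px[0]],l[px[1],px[0]],P[px[1],px[0],2])
c2=cv2.minAreaRect(Q[:,:2].astype(np.float32));print(c2)
```

```text
[-0.5331, -0.0029, -0.3456, -0.0005, -0.0006, -0.0476] rows>= 7.6
[-0.04193919 -0.06786245  0.15316561] [-0.02719002  0.0709375   0.16293572] [[-0.0411 -0.0661  0.1552]
 [-0.0331  0.0101  0.1593]
 [-0.0277  0.0703  0.1621]]
slope deg -21.241551572904157
-0.033808542416775056 0.020655690325841122 0.15981609698105476
-0.03366255146203758 -0.01915141068189933 0.15997758927714859
((-0.03461514413356781, 0.0015586316585540771), (0.13880251348018646, 0.014525867067277431), 89.75114440917969)
```

Emit:
apply_moves(rows=[-0.1, 0, -0.15, 0, 0, -0.01, -0.18, -0.001, -0.22, 0, 0, -0.02, -0.26, -0.002, -0.3, 0, 0, -0.03, -0.33, -0.002, -0.345, 0, 0, -0.04, -0.4, -0.003, -0.345, 0, 0, -0.048, -0.47, -0.003, -0.345, 0, 0, -0.048, -0.52, -0.003, -0.345, 0, 0, -0.048, -0.533, -0.003, -0.345, 0, 0, -0.048, -0.533, -0.003, -0.345, 0, 0, -0.048, -0.533, -0.003, -0.345, 0, 0, -0.048, -0.533, -0.003, -0.345, 0, 0, -0.048], grip=0.491)

```text
t: 13.85
tool_pos: [0.6008, -0.1885, 0.3797]
tool_rot: [-1.443, -2.788, -0.002]
contact_force: [-0.0, 1.5, -1.3]
opening: 0.0421
grip_force: 11.3
```

```bash
python3 leg.py w9; python3 -c "
import cv2;im=cv2.imread('pics/w9.png');cv2.imwrite('pics/w9c.png',cv2.resize(im[60:360,220:420],(400,600)))"
```

```text
0.04211543874176885 11.307245939970016 [ 0.6008 -0.1885  0.3797]
9666 [0.061  0.0624 0.0632 0.064  0.0661 0.0717]
0.015 -1 96 [-22.83 -16.82] 62.97
0.015 1 96 [13.78 20.01] 63.32
0.02 -1 104 [-22.52 -16.64] 63.02
0.02 1 102 [13.85 19.9 ] 63.31
0.025 -1 98 [-22.28 -16.62] 63.16
0.025 1 105 [13.64 19.52] 63.31
0.03 -1 100 [-22.53 -16.77] 63.17
0.03 1 104 [13.62 19.33] 63.47
0.035 -1 104 [-22.38 -16.67] 63.12
0.035 1 108 [13.61 19.59] 63.5
0.04 -1 118 [-21.74 -15.38] 63.2
0.04 1 114 [12.53 19.02] 63.57
0.06 -1 124 [-15.47  -8.94] 63.36
0.06 1 129 [ 5.78 12.38] 63.53
0.07 -1 185 [-12.2   -4.19] 63.29
0.07 1 121 [4.08 9.07] 63.45
0.075 -1 107 [-10.59  -4.16] 63.62
0.075 1 41 [4.03 7.65] 63.45
```

View pics/w9c.png

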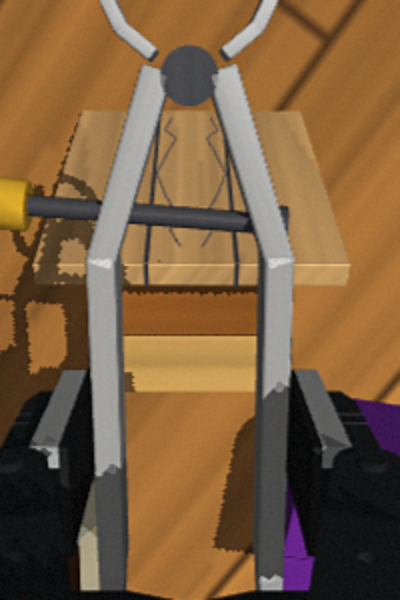

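Run:
```python
from h import *
w=ctrl.camera_model("wrist");T=w['tool_from_camera'];K=w['mtx'];v,u=np.mgrid[:400,:640]
def tc(f):
    z=np.load(f+".npz");d=z['d'];return z['im'],np.stack([(u-K[0,2])/K[0,0]*d,(v-K[1,2])/K[1,1]*d,d],-1)@T[:3,:3].T+T[:3,3]+[0,.0015,0]
for f in("w8","w9"):
    im,c=tc(f);r=[]
    for row in range(195,270):
        k=c[row];m=(k[:,2]<.0655)&(k[:,2]>.058)&(abs(k[:,1])<.024)
        a=k[m&(k[:,1]<-.01)];b=k[m&(k[:,1]>.01)]
        if len(a)>8 and len(b)>8: r.append([a[:,0].mean(),a[:,1].min(),a[:,1].max(),b[:,1].min(),b[:,1].max()])
    r=np.array(r);r=r[(r[:,0]<.036)&(r[:,0]>.013)];print(f,len(r),[np.polyfit(r[:,0],r[:,i],1).round(4).tolist() for i in range(1,5)],(r[:,4]-r[:,1]).mean(),(r[:,3]-r[:,2]).mean())
print("pivot tool",c[97,314])
o=ctrl.get_obs();Rm=R.from_rotvec(o['tool_rot']).as_matrix();P=c@Rm.T+o['tool_pos']
h=np.array([np.cos(BH),np.sin(BH)]);n=np.array([-h[1],h[0]])
S=np.stack([(P[...,:2]-BC)@h,(P[...,:2]-BC)@n,P[...,2]],-1)
M=(S[...,2]>.06)&(S[...,2]<.158)&(S[...,0]<-.043)&(S[...,0]>-.09)&(abs(S[...,1])<.07)
Q=S[M];A=np.c_[Q[:,1:],np.ones(len(Q))];co,*_=np.linalg.lstsq(A,Q[:,0],rcond=None);res=Q[:,0]-A@co
k=abs(res)<.003;co,*_=np.linalg.lstsq(A[k],Q[k,0],rcond=None);print(len(Q),"s=a*l+b*z+c",co.round(4),"tilt",np.degrees(np.arctan(co[1])),"yaw",np.degrees(np.arctan(co[0])),"s at z=.1:",co[1]*.1+co[2],res.std())
g=cv2.cvtColor(im,6).astype(int)
for row in(150,160,170,180,186,192):
    out=[]
    for a,b in((285,303),(330,346)):
        x=np.arange(a,b);y=g[row,a:b]; y2=y-np.median(y); wt=np.clip(-y2-12,0,None)*(abs(S[row,a:b,0]+.06)<.03)
        if wt.sum()>0: xc=(x*wt).sum()/wt.sum(); xi=int(round(xc)); out.append((round(xc,1),S[row,xi].round(4).tolist()))
    print(row,out)
print("tool s,l",(o['tool_pos'][:2]-BC)@h,(o['tool_pos'][:2]-BC)@n)
```

```text
w8 52 [[0.019, -0.0217], [0.0075, -0.0157], [-0.0073, 0.0157], [-0.0243, 0.0218]] 0.042449907431345316 0.03095404236390876
w9 52 [[0.025, -0.0216], [0.0004, -0.0153], [-0.0103, 0.0156], [-0.0265, 0.0217]] 0.042059863491107026 0.030564853063807604
pivot tool [ 7.32662633e-02 -6.85765898e-05  6.50484468e-02]
4192 s=a*l+b*z+c [ 0.0013  0.392  -0.1027] tilt 21.404774245522507 yaw 0.07698426090454108 s at z=.1: -0.06351295555883876 0.0004167203272222204
150 [(np.float64(296.7), [-0.0669, -0.0182, 0.0916]), (np.float64(333.6), [-0.0671, 0.0209, 0.0924])]
160 [(np.float64(293.7), [-0.0595, -0.0202, 0.1128]), (np.float64(335.7), [-0.0592, 0.0221, 0.1101])]
170 [(np.float64(344.3), [-0.0858, 0.0127, 0.3117])]
180 [(np.float64(293.4), [-0.0459, -0.0194, 0.1448]), (np.float64(337.0), [-0.0463, 0.021, 0.1462])]
186 [(np.float64(292.9), [-0.0424, -0.0189, 0.154]), (np.float64(337.5), [-0.0424, 0.0206, 0.1536])]
192 [(np.float64(292.4), [-0.0387, -0.0194, 0.1615]), (np.float64(338.1), [-0.0391, 0.021, 0.1627])]
tool s,l -0.041147324705186165 0.0004998264954707461
```

Emit:
apply_moves(rows=[0.08, 0, 0, 0, 0, 0, 0.15, 0, 0, 0, 0, 0, 0.215, 0, 0.04, 0, 0, 0, 0.215, 0, 0.12, 0, 0, 0, 0.215, 0, 0.2, 0, 0, 0, 0.215, 0, 0.27, 0, 0, 0, 0.215, 0, 0.32, 0, 0, 0, 0.215, 0, 0.35, 0, 0, 0, 0.215, 0, 0.35, 0, 0, 0, 0.215, 0, 0.35, 0, 0, 0, 0.215, 0, 0.35, 0, 0, 0])

```text
t: 15.0
tool_pos: [0.5281, -0.0838, 0.1737]
tool_rot: [1.442, 2.786, 0.003]
contact_force: [-0.3, -0.1, -0.6]
opening: 0.0421
grip_force: 11.3
```

```bash
cat > st.py <<'E'
from h import *
o=ctrl.get_obs();h=np.array([np.cos(BH),np.sin(BH)]);n=np.array([-h[1],h[0]]);q=o['tool_pos'][:2]-BC;f=o['contact_force']
print("t",o['t'],"s,l,z",(q@h).round(4),(q@n).round(4),o['tool_pos'][2].round(4),"F s,l,z",(f[:2]@h).round(2),(f[:2]@n).round(2),f[2].round(2),"open",o['opening'].round(5),o['grip_force'].round(1),"tau",o['wrist_torque'].round(3))
p=BC+h*-.1415+n*.0008;delta([*p,.17],Rt(35.2))
E
python3 st.py
python3 - <<'E'
from h import *
for n in("top","scene"):
    im,d=ctrl.get_image(n);m=ctrl.camera_model(n);np.savez(n+"2.npz",im=im,d=d)
    h=np.array([np.cos(BH),np.sin(BH)]);a=proj(m,[[*(BC-.08*h),.1]])[0].astype(int);print(n,a)
    x,y=np.clip(a-[40,30],0,None);cv2.imwrite(f"pics/{n}2.png",cv2.resize(im[y:y+60,x:x+80],(640,480),interpolation=2))
E
```

```text
top [353 194]
scene [303 203]Traceback (most recent call last):
  File "st.py", line 3, in <module>
    print("t",o['t'],"s,l,z",(q@h).round(4),(q@n).round(4),o['tool_pos'][2].round(4),"F s,l,z",(f[:2]@h).round(2),(f[:2]@n).round(2),f[2].round(2),"open",o['opening'].round(5),o['grip_force'].round(1),"tau",o['wrist_torque'].round(3))
                                                                                                                                                          ^^^^^^^^^^^^^^^^^^
AttributeError: 'float' object has no attribute 'round'
```

```bash
sed -i "s/o\['opening'\].round(5),o\['grip_force'\].round(1)/o['opening'],o['grip_force']/" st.py; python3 st.py
python3 - <<'E'
from h import *
h=np.array([np.cos(BH),np.sin(BH)]);n=np.array([-h[1],h[0]])
for c in("top","scene"):
    z=np.load(c+"2.npz");P=cloud(z['d'],ctrl.camera_model(c)).reshape(-1,3)
    S=np.c_[(P[:,:2]-BC)@h,(P[:,:2]-BC)@n,P[:,2]]
    M=(abs(S[:,0]+.1)<.045)&(abs(S[:,1])<.06)&(S[:,2]>.07)&(S[:,2]<.12);q=S[M];print(c,len(q))
    k=q[(q[:,0]+.0645-(q[:,2]-.1)*.37)<-.012];print(k[np.argsort(k[:,0])][-24:].round(3).tolist())
E
```

```text
t 15.1 s,l,z -0.1681 0.0012 0.1737 F s,l,z -0.1 -0.49 -2.14 open 0.042490772042393966 11.325101405382156 tau [-0.002 -0.017  0.024]
[-0.0443, -0.0008, 0.0063, 0.0024, 0.0022, 0.0005] rows>= 0.5
top 295
[]
scene 190
[[-0.107, 0.024, 0.106], [-0.106, 0.025, 0.114], [-0.106, -0.016, 0.111], [-0.106, 0.026, 0.104], [-0.106, -0.016, 0.105], [-0.105, -0.015, 0.101], [-0.104, -0.019, 0.114], [-0.104, 0.023, 0.113], [-0.103, 0.024, 0.108], [-0.103, 0.024, 0.103], [-0.103, -0.018, 0.111], [-0.102, -0.017, 0.099], [-0.102, -0.015, 0.109], [-0.101, 0.022, 0.108], [-0.1, 0.024, 0.105], [-0.099, -0.017, 0.108], [-0.099, 0.018, 0.103], [-0.098, -0.016, 0.104], [-0.096, 0.025, 0.11], [-0.095, -0.017, 0.111], [-0.095, -0.017, 0.106], [-0.094, 0.021, 0.106], [-0.093, 0.023, 0.102], [-0.091, -0.015, 0.111]]
```

Run:
```python
from h import *
h=np.array([np.cos(BH),np.sin(BH)]);n=np.array([-h[1],h[0]])
z=np.load("scene2.npz");m=ctrl.camera_model("scene");P=cloud(z['d'],m)
S=np.stack([(P[...,:2]-BC)@h,(P[...,:2]-BC)@n,P[...,2]],-1)
M=(S[...,0]>-.06)&(S[...,0]<-.0)&(abs(S[...,1])<.1)&(S[...,2]>.145)&(S[...,2]<.17)
print(M.sum(),cv2.minAreaRect(S[M][:,:2].astype(np.float32)),np.percentile(S[M],[2,50,98],0).round(4))
# dark line pixels on top edge
Q=[];im=z['im'].astype(int).sum(-1)
v,u=np.where(M&(S[...,2]>.153));g=im[v,u];l=S[v,u,1]
for a in np.arange(-.07,.075,.004):
    k=abs(l-a)<.002
    if k.any():print(round(a,3),int(np.median(g[k])),k.sum(),end=' | ')
# legs: s<-.085 region, per l-side stats
T=S[(S[...,0]<-.087)&(S[...,0]>-.125)&(abs(S[...,1])<.04)&(S[...,2]>.095)&(S[...,2]<.117)]
for sg in(-1,1):
    t=T[T[:,1]*sg>0];print(len(t),np.percentile(t,[5,50,95],0).round(4).tolist())
```

```text
193 ((-0.03771188110113144, 0.0012815818190574646), (0.018138041719794273, 0.14151637256145477), 0.07604782283306122) [[-0.0452 -0.0656  0.1478]
 [-0.0358  0.0067  0.1592]
 [-0.0289  0.0709  0.1641]]
-0.07 454 1 | -0.066 463 3 | -0.062 488 6 | -0.058 461 6 | -0.054 509 1 | -0.05 494 6 | -0.046 493 3 | -0.042 501 7 | -0.038 521 5 | -0.034 514 5 | -0.03 523 4 | -0.026 496 4 | -0.022 481 4 | -0.018 457 6 | -0.014 478 6 | -0.01 498 4 | -0.006 529 5 | -0.002 518 5 | 0.002 513 2 | 0.006 508 6 | 0.01 520 4 | 0.014 493 7 | 0.018 456 5 | 0.022 426 4 | 0.026 458 4 | 0.03 484 5 | 0.034 498 5 | 0.038 483 6 | 0.042 496 5 | 0.046 524 4 | 0.05 507 5 | 0.054 545 6 | 0.058 552 3 | 0.062 549 6 | 0.066 541 4 | 0.07 465 7 | 0.074 487 1 | 31 [[-0.1227, -0.0202, 0.0998], [-0.1109, -0.0161, 0.109], [-0.0951, -0.0134, 0.1134]]
28 [[-0.1224, 0.018, 0.1004], [-0.1104, 0.0229, 0.1079], [-0.0943, 0.0256, 0.1141]]
```

Emit:
apply_moves(rows=[-0.02, -0.001, 0.003, 0.001, 0.001, 0, -0.033, -0.001, 0.006, 0.002, 0.002, 0, -0.04, -0.001, 0.006, 0.002, 0.002, 0, -0.04, -0.001, 0.006, 0.002, 0.002, 0, -0.04, -0.001, 0.006, 0.002, 0.002, 0, -0.04, -0.001, 0.006, 0.002, 0.002, 0])

```text
t: 15.7
tool_pos: [0.5405, -0.1038, 0.1678]
tool_rot: [-1.443, -2.786, 0.0]
contact_force: [-0.0, 0.2, -1.5]
opening: 0.0421
grip_force: 11.3
```

```bash
cat > tip.py <<'E'
from h import *
im,d=ctrl.get_image("scene");h=np.array([np.cos(BH),np.sin(BH)]);n=np.array([-h[1],h[0]])
P=cloud(d,ctrl.camera_model("scene"));S=np.stack([(P[...,:2]-BC)@h,(P[...,:2]-BC)@n,P[...,2]],-1)
o=ctrl.get_obs()['tool_pos'];ts=(o[:2]-BC)@h
M=(abs(S[...,1])<.035)&(S[...,2]>.085)&(S[...,2]<.112)&(S[...,0]>ts+.03)&(S[...,0]<-.05)
for sg in(-1,1):
    t=S[M&(S[...,1]*sg>0)];t=t[np.argsort(t[:,0])];print(len(t),t[-5:].round(4).tolist())
E
python3 st.py; python3 tip.py
```

```text
t 15.7 s,l,z -0.1449 -0.0001 0.1678 F s,l,z -0.17 0.11 -1.47 open 0.04211205267493773 11.305778324604034 tau [ 0.002  0.01  -0.001]
[-0.0056, 0.0016, -0.0037, -0.0012, -0.0019, 0.0003] rows>= 0.1
55 [[-0.0642, -0.0148, 0.101], [-0.0633, -0.0278, 0.1017], [-0.0618, -0.0169, 0.1062], [-0.061, -0.0078, 0.1076], [-0.06, -0.0273, 0.1115]]
51 [[-0.0627, 0.0029, 0.103], [-0.062, 0.0333, 0.1048], [-0.0614, 0.013, 0.1065], [-0.0614, 0.0278, 0.1099], [-0.0594, 0.0102, 0.1104]]
```

Emit:
apply_moves(rows=[-0.002, 0.001, -0.002, -0.001, -0.001, 0, -0.002, 0.001, -0.002, -0.001, -0.001, 0, -0.002, 0.001, -0.002, -0.001, -0.001, 0])

```text
t: 16.05
tool_pos: [0.5419, -0.1045, 0.1694]
tool_rot: [-1.445, -2.789, -0.001]
contact_force: [0.5, 0.0, -2.4]
opening: 0.0421
grip_force: 11.3
```

```bash
python3 st.py
```

```text
t 16.05 s,l,z -0.1435 0.0006 0.1694 F s,l,z 0.28 0.46 -2.39 open 0.04205864966327177 11.306126117706299 tau [-0.026  0.042  0.055]
[-0.0034, 0.0003, -0.0011, 0.0001, -0.0005, 0.0004] rows>= 0.0
```

Emit:
apply_moves(rows=[-0.002, 0, 0, 0, 0, 0, -0.002, 0, 0, 0, 0, 0, -0.002, 0, 0, 0, 0, 0])

```text
t: 16.35
tool_pos: [0.5425, -0.1055, 0.1692]
tool_rot: [-1.445, -2.789, -0.001]
contact_force: [0.6, 0.6, -1.2]
opening: 0.0418
grip_force: 11.3
```

```bash
python3 st.py
```

```text
t 16.35 s,l,z -0.1423 0.0005 0.1692 F s,l,z -0.18 0.87 -1.2 open 0.041844815695556314 11.305631250143051 tau [-0.024  0.01   0.012]
[-0.0014, 0.0005, -0.0014, -0.0001, -0.0007, 0.0003] rows>= 0.0
```

Emit:
apply_moves(rows=[-0.001, 0.0005, 0, 0, 0, 0, -0.001, 0.0005, 0, 0, 0, 0, -0.001, 0.0005, 0, 0, 0, 0, -0.001, 0.0005, 0, 0, 0, 0])

```text
t: 16.75
tool_pos: [0.5431, -0.1058, 0.1692]
tool_rot: [-1.445, -2.789, -0.001]
contact_force: [0.2, -0.1, -1.4]
opening: 0.0421
grip_force: 11.3
```

```bash
python3 st.py
```

```text
t 16.75 s,l,z -0.1417 0.0008 0.1692 F s,l,z 0.14 0.1 -1.39 open 0.04211194413898291 11.306084543466568 tau [ 0.023  0.06  -0.015]
[-0.0004, -0.0, -0.0014, -0.0001, -0.0007, 0.0003] rows>= 0.0
```

Emit:
apply_moves(rows=[-0.001, 0, 0, 0, 0, 0, -0.001, 0, 0, 0, 0, 0, -0.001, 0, 0, 0, 0, 0, -0.001, 0, 0, 0, 0, 0])

```text
t: 17.15
tool_pos: [0.5434, -0.1062, 0.1691]
tool_rot: [-1.445, -2.788, -0.001]
contact_force: [0.3, 0.5, -1.2]
opening: 0.0421
grip_force: 11.3
```

```bash
python3 st.py
```

```text
t 17.15 s,l,z -0.1412 0.0008 0.1691 F s,l,z -0.27 0.56 -1.23 open 0.042083945972064135 11.305089890956879 tau [ 0.034  0.058 -0.015]
[0.0005, -0.0, -0.0015, -0.0001, -0.0008, 0.0003] rows>= 0.0
```

Emit:
apply_moves(rows=[-0.001, 0, 0, 0, 0, 0, -0.001, 0, 0, 0, 0, 0, -0.001, 0, 0, 0, 0, 0, -0.001, 0, 0, 0, 0, 0])

```text
t: 17.55
tool_pos: [0.5436, -0.1066, 0.169]
tool_rot: [-1.444, -2.788, -0.001]
contact_force: [-1.7, 2.1, -1.0]
opening: 0.0423
grip_force: 11.3
```

```bash
python3 st.py
```

```text
t 17.55 s,l,z -0.1408 0.0008 0.169 F s,l,z -2.72 -0.22 -1.03 open 0.04226441118423875 11.319702118635178 tau [ 0.374  0.305 -0.013]
[0.0011, -0.0, -0.0016, -0.0002, -0.0012, 0.0004] rows>= 0.0
```

Emit:
apply_moves(rows=[0.0005, 0, 0, 0, 0, 0, 0.0005, 0, 0, 0, 0, 0, 0.0005, 0, 0, 0, 0, 0, 0.0005, 0, 0, 0, 0, 0, 0.0005, 0, 0, 0, 0, 0, 0.0005, 0, 0, 0, 0, 0, 0.0005, 0, 0, 0, 0, 0, 0.0005, 0, 0, 0, 0, 0])

```text
t: 18.35
tool_pos: [0.5436, -0.1065, 0.1691]
tool_rot: [-1.445, -2.789, -0.001]
contact_force: [-1.6, 3.3, -1.5]
opening: 0.0422
grip_force: 11.3
```

```bash
python3 st.py; python3 tip.py
python3 - <<'E'
from h import *
h=np.array([np.cos(BH),np.sin(BH)]);n=np.array([-h[1],h[0]])
im,d=ctrl.get_image("scene");P=cloud(d,ctrl.camera_model("scene"))
S=np.stack([(P[...,:2]-BC)@h,(P[...,:2]-BC)@n,P[...,2]],-1)
M=(S[...,0]>-.06)&(S[...,0]<-.0)&(abs(S[...,1])<.1)&(S[...,2]>.145)&(S[...,2]<.17)
print(M.sum(),cv2.minAreaRect(S[M][:,:2].astype(np.float32)),np.percentile(S[M],[2,50,98],0).round(4))
E
```

```text
t 18.35 s,l,z -0.1409 0.0008 0.1691 F s,l,z -3.64 0.59 -1.49 open 0.042150482495802805 11.298348158597946 tau [0.336 0.219 0.01 ]
[0.001, -0.0, -0.0014, -0.0001, -0.0008, 0.0003] rows>= 0.0
55 [[-0.0635, -0.0061, 0.1015], [-0.0621, -0.0176, 0.105], [-0.0615, -0.0311, 0.1048], [-0.0613, -0.0084, 0.1064], [-0.0595, -0.0188, 0.1116]]
52 [[-0.0624, 0.0323, 0.103], [-0.0622, 0.0041, 0.1052], [-0.0614, 0.0131, 0.1066], [-0.0602, 0.0229, 0.1098], [-0.0601, 0.0016, 0.1096]]
194 ((-0.03759428858757019, 0.0016070753335952759), (0.1431896835565567, 0.017608337104320526), 89.64054107666016) [[-0.0458 -0.0676  0.1467]
 [-0.0356  0.0053  0.159 ]
 [-0.0292  0.0712  0.1644]]
```

Emit:
apply_moves(rows=[0.0008, 0, 0, 0, 0, 0, 0.0008, 0, 0, 0, 0, 0, 0.0008, 0, 0, 0, 0, 0, 0.0008, 0, 0, 0, 0, 0, 0.0008, 0, 0, 0, 0, 0, 0.0008, 0, 0, 0, 0, 0])

```text
t: 19.05
tool_pos: [0.5434, -0.1063, 0.1693]
tool_rot: [-1.445, -2.789, -0.0]
contact_force: [-0.1, 0.7, -2.2]
opening: 0.0424
grip_force: 11.3
```

```bash
python3 st.py
```

```text
t 19.05 s,l,z -0.1412 0.0008 0.1693 F s,l,z -0.6 0.35 -2.19 open 0.04240850687426281 11.291856318712234 tau [ 0.111  0.115 -0.037]
[0.0006, -0.0001, -0.0012, 0.0, -0.0004, 0.0003] rows>= 0.0
```

```bash
python3 -c "
from station import ctrl
print(ctrl.finish_job())"
```

```text
the job is handed in; nothing more can be done
None
```

The job was handed in at about 19 s: the board leans on the block at about 20–21 degrees and has been let go. The dividers are held squeezed, tips about 40 mm apart going by the finger opening, with both points lightly touching the board at the two lines as measured; the result was not reported back.

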